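Draw out the drying tray with the hook and wedge it fast

ROBOT

A 6-joint arm with a two-finger parallel gripper is mounted at the origin on the work surface. World frame = base frame: x ahead of the robot, y to its left, z up, the work surface at z = 0. Lengths are in m, angles in rad, forces in N, time in s.
With the tool pointing down it reaches from about 0.325 to 0.775 m from the base axis. Payload 5.5 kg.
Tool frame: the origin (TCP) lies midway between the tips of the shut fingers; the grasp point (between the pads) lies 19 mm behind it; z points along the fingers, y is the direction in which the jaws open and shut (so a half turn about z gives the same grasp; the last joint's range is limited). The gripper opens to 88 mm and grips with 3 to 60 N. Pads are 20 mm wide; open, the fingers measure 115 mm over their backs; the gripper's body (75 mm by 178 mm) begins 61 mm behind the grasp point.
Start: joints at [1.153, 0.091, 1.231, -0, 1.82, -0.057], TCP at [0.212, 0.561, 0.223] pointing down, gripper open.
Joint ranges: [-2.87, 2.87], [-0.86, 2.18], [0.17, 2.46], [-1.51, 4.65], [0.06, 2.69], [-2.65, 2.65]. Speed limits (rad/s): [2.57, 2.57, 3.01, 3.14, 3.14, 3.14].

INTERFACE

Orientations are given as [roll, pitch, yaw] about the fixed x, y, z axes, in that order (R = Rz(yaw) Ry(pitch) Rx(roll)).
In Python, from cell import r gives the robot as it stands.
- The arm moves only by the tool carry_out, never from a script. Its argument "plan" is one flat list of numbers, 7 for each row, row after row: the shift along the tool's x, y, z in cm, then the turn, a rotation vector about the tool's x, y, z in rad, then the finger opening in cm, from 0 to 8.78. A call has 1 to 12 rows; each row shifts and turns the pose as measured when the row begins, along the tool's axes as they then stand; what a row does not reach is not made up. A row lasts 1/10 s, in which the tool goes at most 50 mm and 8.59 degrees, less where a joint would pass 70% of its speed; a pose out of reach is approached as far as the arm can. A call with a gripper value outside its range is refused whole. The fingers move at their own pace and stop on an object; "grip_force" is the grip in N (left out, the last holds). Time passes only in rows, so rows that do not move let the fingers close. It gives the time, the measured TCP pose, the force and the opening at its end, in the units of the state.
- r.observe(): the state, without advancing time (a new reading comes with each control period).
- r.read_camera(name): name is "side" or "top" or "wrist"; returns the picture (384x512x3 uint8, blue, green, red); there is no depth.
- r.camera_model(name): a dict with "fx", "fy", "cx", "cy" (pixels), "k1" (the pictures are not rectified: a ray, as slopes to the right and down, at radius r is drawn at 1 + k1 r^2 times it, then the intrinsics apply), "extrinsics" (4x4, takes a point from camera to world coordinates). Camera axes: x right, y up, looking along -z (the intrinsics and any distortion apply to the point x, -y, -z); pixel columns grow to the right and rows downward; lengths in m; the calibration is good to about 2 mm. A picture is of the moment at which its call begins: read the wrist's pose just before it. camera_model takes no time and is no camera call; for the wrist camera it gives the pose at the moment of the call.
- r.close_job(): hands the job in, once; it reports no verdict.
The state is a dict: "time": time; "joint_positions": joint angles; "qvel": joint speeds; "joint_efforts": joint torques, N m; "eef_pos": TCP position; "orientation": TCP orientation; "contact_force": force on the tool from outside, world axes, zero at the start; "wrist_torque": the same for the moment, N m; "finger_gap": finger opening in m.
Only numpy, scipy, OpenCV 4.12 (cv2) and the standard library are available. Lean on these libraries where they do the work, as an engineer would, in place of code of your own. Each camera call takes 0.05 s, during which the arm holds its last target. There are 200 camera calls.

TASK

Pick up the blue hook tool, drop its hook into the red swivelling ring of the drying chamber's tray and pull the tray fully out to its stop; the gripper itself must not touch the tray. With the tray out, push the orange-tabbed thumb wedge along its ramp, towards the chamber, until it jams the tray fast, with firm thumb pressure but no ramming (30 N at most), and leave the hook tool standing on its green pad the way it was found. Leave the other things alone.

Things in the scene. Friction and masses are not known exactly. Their poses are not given: they have to be found in the camera images.
- chamber: Fixed white drying chamber, clear roof. Origin: on the bench below its mouth face, on the tray's centre line; x points into it (away from the robot), y left, z up. Cabinet x 0..190, y -135..85, top z 91 mm. Its base plate, 20 mm thick, stands out in front as an apron to x = -150 mm (y -135..85). On the apron: left guide bar at y 53..65, up to z 32; on the right ramp and wedge.
- tray: Aluminium tray 170 (x) x 100 (y) mm, front wall 30 mm high. Origin: underside centre, 22 mm above the bench. Slides along the chamber's x; pulled to -x against about 5 N friction to a hard stop 70 mm from fully in. Starts 0 to 20 mm out; stays where left. A steel strip on its right side has its face about 55 mm from the centre line, 1.8 mm either way between starts.
- pivot (a point): Pivot pin of the red pull ring, 8 mm before the tray's front wall, 48 mm above the bench (28 over the apron), axes as the tray's. The level ring (bore 13, outside 25 mm, bar 6 mm thick, same height) has its centre 26 mm in front of the pin and swivels about it up to 0.5 rad left or right; it starts at an unknown angle, is pushed round with 1 N, stays. In the chamber's frame x is -28 mm with the tray in, -98 at the stop.
- hook_tool: Loose hook tool, 0.11 to 0.2 kg. Blue block handle 100 (x) x 22 (y) x 45 (z) mm; origin: centre of its underside. A 7 mm steel rod leaves the handle's +x end 35 mm above the underside, runs level to x = 130 mm, then bends down, leaning back 4 mm, to the tip. Starts upright on the green pad, on its handle, hook pointing down, x away from the robot.
- hook_tip (a point): Lowest point of the hook, in the tool's frame at (126, 0, 4) mm. 14 mm above the tip the rod's centre is at x = 128 mm. The down-bent part is 7 mm thick and is clear for about 27 mm under the level rod.
- pad: Fixed green pad on the bench, 280 (x) x 120 (y) x 3 mm, the hook tool's place. Origin: underside centre.
- wedge: Captive brass thumb wedge, 50 mm long, with an upright orange tab, right of the tray. Slides only along a line 0.2 rad to the left of the chamber's +x, towards the tray; friction 1.5 N; 60 mm travel; stays where left. Starts 0 to 12 mm along; with the tray out it meets the tray's strip 24 to 46 mm along (not known before), and a push of 10 to 15 N jams it; the jam holds when let go.
- tab (a point): Middle of the orange tab's rear face (the one to push, facing -x out of the chamber), 67 mm above the bench. The tab is 10 mm thick (x), 34 mm wide (y), its top 86 mm and its foot 44 mm above the bench; free space behind it. Its middle is about 50 mm right of the tray's side.
- amber_jar: Loose amber jar, 52 mm across, 75 mm high; leave alone. Origin: underside centre.
- beaker: Loose glass beaker, 70 mm across, 90 mm high; leave alone. Origin: underside centre.
- vial: Loose small glass vial, 30 mm across, 50 mm high, between pad and chamber; leave alone. Origin: underside centre.
- screwdriver: Loose screwdriver lying on the bench; leave alone.
- dish: Loose white dish, 90 mm across, 16 mm high, standing on the chamber's roof; leave alone. Origin: underside centre.
There are look-alikes about, which are no part of the job. What is meant by the hook_tool is not yellow, and is the smaller of those in its own colour.

How it is judged:
On the way, in this order (a step that is already met when the one before it is completed fails the run):
1. the hook, down in the pull ring in front of the tray, draws the tray out (by more than 12 mm) (x of pivot in the frame of chamber below -0.06 m and z of hook_tip in the frame of pivot below -0.004 m and x of hook_tip in the frame of pivot between -0.045 and -0.008 m and y of hook_tip in the frame of pivot between -0.025 and 0.025 m and contact force between hook_tool and tray above 1 N), for 0.05 s.
2. the tray is drawn out to its stop with the hook still down in the ring (x of pivot in the frame of chamber below -0.088 m and z of hook_tip in the frame of pivot below -0.004 m and x of hook_tip in the frame of pivot between -0.045 and -0.008 m and y of hook_tip in the frame of pivot between -0.025 and 0.025 m), for 0.1 s.
3. the wedge is jammed against the tray (contact force between wedge and tray above 3 N and x of pivot in the frame of chamber below -0.088 m), for 0.2 s.
At the end, for the whole second after the job is handed in: The tray is out to within 10 mm of its stop, the wedge is jammed against it (pressing with more than 3 N when let go), and the hook tool stands upright (within 0.15 rad) and still on the green pad, the middle of its handle over the pad (all of step 3 and x of hook_tool in the frame of pad between -0.13 and 0.13 m and y of hook_tool in the frame of pad between -0.06 and 0.06 m and contact force between hook_tool and pad above 0.3 N and angle between hook_tool's own z axis and vertical below 0.15 rad and linear speed of hook_tool below 0.02 m/s); the robot touches nothing.
It fails at once if the wedge is rammed (contact force between any of the fingers, the arm and wedge above 40 N).
It fails at once if the robot touches the tray itself (contact force between any of the fingers, the arm and tray above 1 N).
It fails at once if another thing on the bench is moved by more than 30 mm (distance of any of amber_jar, beaker, vial, screwdriver, dish from where it was at the start of the episode above 0.03 m).
It also fails if it takes over 61 s, if anything falls off the work surface, if the arm or the gripper's body presses on something with over 40 N, if the wrist force passes 120 N, or if a joint passes its speed limit or range.

## Working session

There is one attempt and no reset: what is moved stays moved. The work goes in short steps, Python scripts to look and compute and a tool call to move; the robot and the scene stay as the last step left them, time stands still between calls to the robot, and variables do not carry over. Pictures are saved under pics/ and viewed, about 8 in all and at most 12, crops included, and the job is handed in when it is done.

Besides the shell and the picture viewer there is one more tool, called after "Emit:" as name(argument=value, ...) on one line, values as JSON. carry_out: Moves the arm, as the interface text tells. Its arguments: {"type":"object","properties":{"plan":{"type":"array","items":{"type":"number"}},"grip_force":{"type":"number"}},"required":["plan"]}

```bash
mkdir -p pics; ls; cat > h.py <<'E'
import numpy as np, cv2
from cell import r
from scipy.spatial.transform import Rotation as R
def K(m): return np.array([[m['fx'],0,m['cx']],[0,m['fy'],m['cy']],[0,0,1.]])
def ray(m,uv):
    # iterative undistort
    uv=np.atleast_2d(np.array(uv,float)); d=(uv-[m['cx'],m['cy']])/[m['fx'],m['fy']]; p=d.copy()
    for _ in range(30): p=d/(1+m['k1']*(p**2).sum(1,keepdims=True))
    E=np.array(m['extrinsics']); v=np.c_[p[:,0],-p[:,1],-np.ones(len(p))]@E[:3,:3].T
    return E[:3,3],v
def onz(m,uv,z):
    o,v=ray(m,uv); return o+v*((z-o[2])/v[:,2])[:,None]
def proj(m,P):
    E=np.array(m['extrinsics']); c=(np.atleast_2d(P)-E[:3,3])@E[:3,:3]
    p=np.c_[c[:,0],-c[:,1]]/-c[:,2:3]; p=p*(1+m['k1']*(p**2).sum(1,keepdims=True))
    return p*[m['fx'],m['fy']]+[m['cx'],m['cy']]
E
python3 - <<'E'
from h import *
s=r.observe(); print(s)
for n in ('top','side','wrist'):
    m=r.camera_model(n); im=r.read_camera(n); cv2.imwrite(f'pics/{n}0.png',im); print(n,m)
a=cv2.imread('pics/top0.png'); cv2.imwrite('pics/top0b.png',cv2.resize(a,(800,600),interpolation=cv2.INTER_CUBIC))
E
```

```text
pics
{'time': 0.0, 'joint_positions': array([ 1.15326390e+00,  9.18445200e-02,  1.23186409e+00,  1.11802715e-05,
        1.81982770e+00, -5.67049821e-02]), 'qvel': array([ 7.00534670e-04,  1.21677269e-03, -6.47327255e-04,  1.84912064e-05,
        1.03351915e-03, -2.22184892e-05]), 'joint_efforts': array([ 2.51808087e-03, -4.46454978e+01, -4.06454444e+01,  7.00626522e-02,
        2.90798798e-02, -1.54269951e-04]), 'eef_pos': array([0.21170679, 0.56108488, 0.22152779]), 'orientation': array([-3.13965273e+00, -1.20979362e-04,  2.78076784e+00]), 'contact_force': array([-0.40599069, -0.4220174 , -0.32774354]), 'wrist_torque': array([ 0.03314434, -0.00547408, -0.01452274]), 'finger_gap': 0.0876930135962595}
top {'fx': 467.21987365018833, 'fy': 467.21987365018833, 'cx': 255.68865786975525, 'cy': 184.5115344283271, 'k1': -0.09829362720855679, 'extrinsics': array([[ 0.00727155,  0.97695884, -0.21330389,  0.16701644],
       [-0.99996589,  0.00626851, -0.0053784 ,  0.06965869],
       [-0.00391737,  0.21333572,  0.9769711 ,  1.88433832],
       [ 0.        ,  0.        ,  0.        ,  1.        ]])}
side {'fx': 480.56393647864, 'fy': 480.56393647864, 'cx': 254.44593310441076, 'cy': 183.3028926659548, 'k1': -0.08583705918719352, 'extrinsics': array([[ 0.97719879,  0.09527516, -0.18975027,  0.15783208],
       [-0.21178777,  0.50099457, -0.83913669, -1.57532202],
       [ 0.01511498,  0.86019014,  0.5097494 ,  1.06546808],
       [ 0.        ,  0.        ,  0.        ,  1.        ]])}
wrist {'fx': 345.27425102835474, 'fy': 345.27425102835474, 'cx': 255.38592013869058, 'cy': 192.60825491332577, 'k1': -0.08793742672070329, 'extrinsics': array([[ 0.35266802, -0.90600759, -0.23404171,  0.14847813],
       [ 0.9357467 ,  0.34096701,  0.09010888,  0.58524526],
       [-0.00183882, -0.25078228,  0.96804177,  0.38330039],
       [ 0.        ,  0.        ,  0.        ,  1.        ]])}
```

View pics/top0b.png

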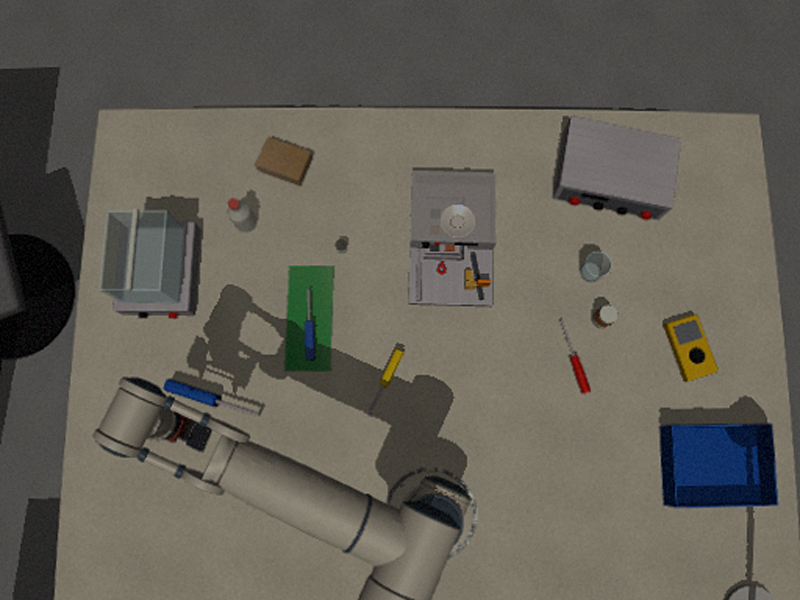

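View pics/side0.png

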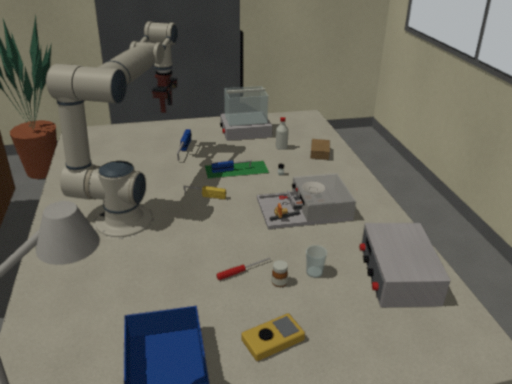

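Top picture (800x600 scale): green pad at (310,318) with a blue-handled tool at (310,330). There is another blue tool off the pad at (190,392), a yellow one at (390,365), and the chamber at (452,235) with its red ring at (441,267) and orange tab at (478,280). The blue tool on the pad fits, since it looks smaller and has the hook rod. I'll confirm that in an enlarged crop.

```bash
python3 - <<'E'
from h import *
a=cv2.imread('pics/top0.png'); m=r.camera_model('top')
h=cv2.cvtColor(a,cv2.COLOR_BGR2HSV)
def blobs(name,lo,hi,z,minA=15):
    k=cv2.inRange(h,np.array(lo),np.array(hi)); n,l,st,c=cv2.connectedComponentsWithStats(k)
    for i in range(1,n):
        if st[i,4]>=minA:
            pts=np.argwhere(l==i)[:,::-1].astype(np.float32); rc=cv2.minAreaRect(pts); 
            bx=cv2.boxPoints(rc); print(name,st[i],c[i].round(1),onz(m,c[i],z)[0].round(4)); print(onz(m,bx,z)[:,:2].round(3).tolist())
blobs('green',(45,100,40),(80,255,255),.003,100)
blobs('blue',(105,120,40),(128,255,255),.045,40)
blobs('red',(0,150,80),(5,255,255),.048,6); blobs('red2',(172,150,80),(180,255,255),.048,6)
blobs('orange',(8,150,120),(20,255,255),.086,6)
c1=cv2.resize(a[155:250,95:225],(780,570),interpolation=cv2.INTER_CUBIC)
c2=cv2.resize(a[100:200,250:330],(480,600),interpolation=cv2.INTER_CUBIC)
cv2.imwrite('pics/c1.png',c1)
cv2.imwrite('pics/c2.png',c2)
E
```

```text
green [ 183  170   30   68 1645] [197.5 202.3] [0.5018 0.3177 0.003 ]
[[0.361, 0.377], [0.641, 0.378], [0.637, 0.258], [0.358, 0.26]]
blue [195 205   6  26 139] [197.7 216.9] [0.4353 0.3096 0.045 ]
[[0.483, 0.322], [0.483, 0.302], [0.383, 0.299], [0.383, 0.319]]
blue [105 243  34  17 252] [121.4 250.8] [0.2971 0.6085 0.045 ]
[[0.303, 0.679], [0.331, 0.672], [0.292, 0.538], [0.264, 0.546]]
blue [ 430  272   59   53 2814] [457.6 297.2] [ 0.1219 -0.7142  0.045 ]
[[0.221, -0.605], [0.226, -0.84], [0.021, -0.832], [0.018, -0.601]]
blue [492 289   6  34  43] [495.4 307.7] [ 0.0786 -0.8668  0.045 ]
[[0.152, -0.858], [0.151, -0.879], [0.024, -0.869], [0.024, -0.849]]
red [365 126   6   5  20] [367.4 128. ] [ 0.8117 -0.3833  0.048 ]
[[0.803, -0.373], [0.82, -0.373], [0.82, -0.394], [0.803, -0.394]]
red [146 128   7   5  26] [148.7 129.9] [0.7975 0.5264 0.048 ]
[[0.788, 0.537], [0.806, 0.538], [0.806, 0.513], [0.788, 0.512]]
red [411 136   5   4  19] [412.9 137.5] [ 0.7722 -0.5728  0.048 ]
[[0.779, -0.565], [0.779, -0.582], [0.766, -0.581], [0.766, -0.564]]
red [280 167   5   9  20] [282.2 171. ] [ 0.6248 -0.0274  0.048 ]
[[0.641, -0.018], [0.641, -0.035], [0.608, -0.034], [0.608, -0.018]]
red [108 200   5   4  15] [110.1 201.1] [0.4955 0.6671 0.048 ]
[[0.5, 0.676], [0.5, 0.659], [0.488, 0.659], [0.488, 0.675]]
red [366 227  12  25 128] [371.2 239.7] [ 0.348  -0.3777  0.048 ]
[[0.392, -0.351], [0.4, -0.372], [0.308, -0.402], [0.301, -0.381]]
orange [298 173   7  10  40] [300.2 178. ] [ 0.5871 -0.0963  0.086 ]
[[0.607, -0.088], [0.608, -0.112], [0.571, -0.111], [0.571, -0.087]]
orange [306 179   8   2  16] [309.5 179.5] [ 0.5813 -0.133   0.086 ]
[[0.583, -0.119], [0.583, -0.147], [0.579, -0.147], [0.579, -0.119]]
```

View pics/c1.png

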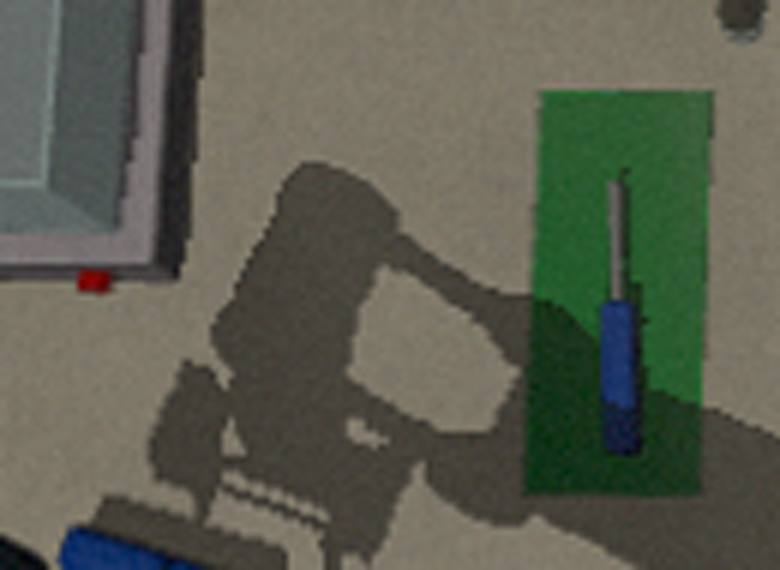

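View pics/c2.png

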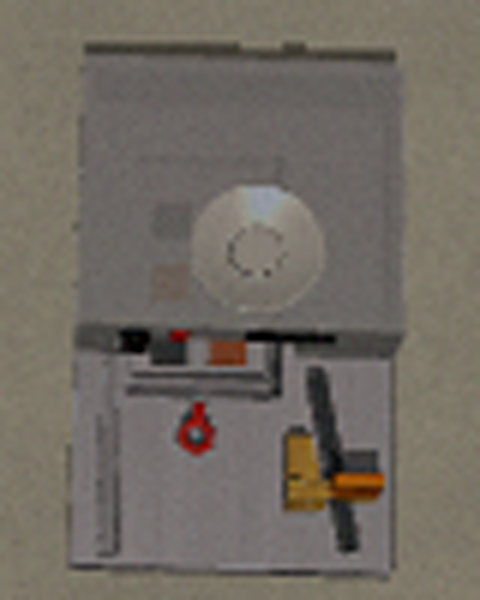

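The crop confirms it: the tool on the pad has a 100x20 mm handle, while the off-pad blue one measures about 140x28 mm and is the bigger look-alike. First I'll turn the gripper to yaw 0, then go above the tool.

Emit:
carry_out(plan=[0,0,0,0,0,0.149,8.7,0,0,0,0,0,0.149,8.7,0,0,0,0,0,0.149,8.7,0,0,0,0,0,0.149,8.7,0,0,0,0,0,0.149,8.7,0,0,0,0,0,0.149,8.7,0,0,0,0,0,0.149,8.7,0,0,0,0,0,0.149,8.7,0,0,0,0,0,0.149,8.7,0,0,0,0,0,0.149,8.7,0,0,0,0,0,0.149,8.7,0,0,0,0,0,0.149,8.7])

```text
time: 1.35
eef_pos: [0.211, 0.5596, 0.2157]
orientation: [3.14, 0.012, 0.976]
contact_force: [0.1, -0.0, 0.1]
finger_gap: 0.087
```

Emit:
carry_out(plan=[0,0,0,0,0,0.149,8.7,0,0,0,0,0,0.149,8.7,0,0,0,0,0,0.149,8.7,0,0,0,0,0,0.149,8.7,0,0,0,0,0,0.149,8.7,0,0,0,0,0,0.149,8.7,0,0,0,0,0,0.1,8.7,0,0,0,0,0,0,8.7])

```text
time: 2.15
eef_pos: [0.2361, 0.5453, 0.2111]
orientation: [3.132, 0.021, 0.029]
contact_force: [1.2, 0.4, 0.0]
finger_gap: 0.0874
```

Emit:
carry_out(plan=[3,3,0.1,0,0,0,8.7,3,3,0.1,0,0,0,8.7,3,3,0.1,0,0,0,8.7,3,3,0.1,0,0,0,8.7,3,3,0.1,0,0,0,8.7,3,3,0.1,0,0,0,8.7,3,3,0.1,0,0,0,8.7,2,2,0.1,0,0,0,8.7,0,0,0,0,0,0,8.7])

```text
time: 3.05
eef_pos: [0.4775, 0.3168, 0.1955]
orientation: [3.131, 0.027, 0.038]
contact_force: [-0.4, -0.1, -0.6]
finger_gap: 0.0871
```

```bash
cat > w.py <<'E'
from h import *
import sys
s=r.observe(); print(s['time'],s['joint_positions'].round(3),s['eef_pos'].round(4),s['orientation'].round(3))
m=r.camera_model('wrist'); im=r.read_camera('wrist'); cv2.imwrite(f'pics/{sys.argv[1]}.png',im)
np.save(f'pics/{sys.argv[1]}.npy',m,allow_pickle=True)
h=cv2.cvtColor(im,cv2.COLOR_BGR2HSV)
def blobs(name,lo,hi,z,minA=60):
    k=cv2.inRange(h,np.array(lo),np.array(hi)); n,l,st,c=cv2.connectedComponentsWithStats(k)
    for i in range(1,n):
        if st[i,4]>=minA:
            bx=cv2.boxPoints(cv2.minAreaRect(np.argwhere(l==i)[:,::-1].astype(np.float32)))
            print(name,st[i],c[i].round(1),'->',onz(m,c[i],z)[0].round(4)); print('  ',onz(m,bx,z)[:,:2].round(4).tolist())
blobs('blue',(105,120,30),(128,255,255),float(sys.argv[2]) if len(sys.argv)>2 else .048)
blobs('green',(45,100,40),(80,255,255),.003,500)
blobs('red',(0,150,60),(5,255,255),.051); blobs('red2',(172,150,60),(180,255,255),.051)
blobs('orange',(8,150,100),(20,255,255),.086)
E
python3 w.py w1
```

```text
3.05 [0.525 0.041 1.331 0.003 1.798 2.058] [0.4775 0.3168 0.1955] [3.131 0.027 0.038]
blue [ 247  163   23  103 2052] [258.7 214.5] -> [0.4408 0.3104 0.048 ]
   [[0.4896, 0.3235], [0.491, 0.3037], [0.3888, 0.2953], [0.3873, 0.3169]]
green [  197     0   126   270 27549] [253.8 123. ] -> [0.5222 0.3178 0.003 ]
   [[0.3607, 0.3873], [0.6377, 0.3748], [0.6384, 0.2574], [0.3593, 0.245]]
```

View pics/w1.png

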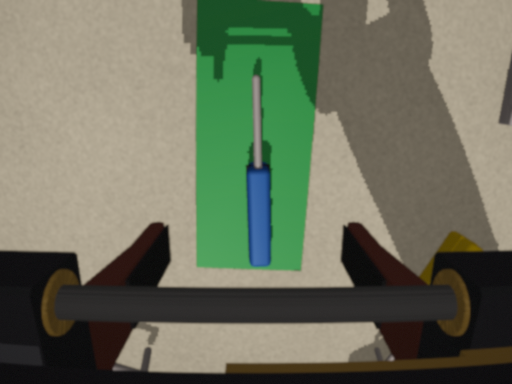

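```bash
python3 - <<'E'
from h import *
m=np.load('pics/w1.npy',allow_pickle=True).item()
im=cv2.imread('pics/w1.png');h=cv2.cvtColor(im,cv2.COLOR_BGR2HSV)
k=cv2.inRange(h,(105,120,30),(128,255,255))
def fit(rows,f,z):
    P=[]
    for v in rows:
        u=f(v)
        if len(u)>2: P.append([u.mean(),v])
    W=onz(m,P,z); p=np.polyfit(W[:,0],W[:,1],1); print('slope',p[0].round(4),'ends',W[0].round(4),W[-1].round(4)); return p
p=fit(range(172,262),lambda v:np.where(k[v])[0],.048)
g=cv2.inRange(h,(40,90,0),(85,255,255))
def rod(v):
    u=np.arange(245,272); return u[g[v,u]==0]
q=fit(range(80,160),rod,.041)
E
```

```text
slope 0.0633 ends [0.4818 0.3127 0.048 ] [0.3923 0.3071 0.048 ]
slope 0.0573 ends [0.5625 0.3176 0.041 ] [0.4925 0.3139 0.041 ]
```

Emit:
carry_out(plan=[-0.8,0.4,2,0.01,0.027,-0.022,8.7,0,0,2,0,0,0,8.7,0,0,2,0,0,0,8.7,0,0,2,0,0,0,8.7,0,0,0,0,0,0,8.7])

```text
time: 3.6
eef_pos: [0.463, 0.3195, 0.1142]
orientation: [-3.137, -0.0, 0.069]
contact_force: [-0.2, -0.4, -1.6]
finger_gap: 0.0866
```

Emit:
carry_out(plan=[0.5,0.7,2,-0.005,0,0.008,8.7,0,0,2,0,0,0,8.7,0,0,2,0,0,0,8.7,0,0,0,0,0,0,8.7])

```text
time: 4.0
eef_pos: [0.4668, 0.3182, 0.0574]
orientation: [-3.138, -0.004, 0.067]
contact_force: [-0.4, -0.3, -0.2]
finger_gap: 0.0869
```

Emit:
carry_out(plan=[0.2,0.6,0,-0.004,-0.004,0.007,8.7,0,0,2,0,0,0,8.7,0,0.1,1.5,0,0,0,8.7,0,0,0,0,0,0,8.7])

```text
time: 4.4
eef_pos: [0.4713, 0.3139, 0.0287]
orientation: [-3.138, -0.007, 0.062]
contact_force: [-0.7, 0.5, -1.3]
finger_gap: 0.0872
```

Emit:
carry_out(plan=[-0.2,0.2,1.0,-0.004,0,0,8.7,0,0.1,0.7,0,-0.006,0,8.7,0,0,0.1,0,0,0,8.7])

```text
time: 4.7
eef_pos: [0.4707, 0.3111, 0.0122]
orientation: [-3.141, -0.003, 0.062]
contact_force: [-0.6, -0.9, -0.1]
finger_gap: 0.0871
```

Emit:
carry_out(grip_force=50, plan=[0,0,0,0,0,0,2.5,0,0,0,0,0,0,1.5,0,0,0,0,0,0,1.0,0,0,0,0,0,0,1.0,0,0,0,0,0,0,1.0,0,0,0,0,0,0,1.0,0,0,0,0,0,0,1.0,0,0,0,0,0,0,1.0])

```text
time: 5.5
eef_pos: [0.4714, 0.3115, 0.0136]
orientation: [-3.14, -0.005, 0.061]
contact_force: [0.1, -0.2, -0.4]
finger_gap: 0.0267
```

Emit:
carry_out(plan=[0,0,0,0,0,0,1.0,0,0,0,0,0,0,1.0,0,0,0,0,0,0,1.0])

```text
time: 5.8
eef_pos: [0.4714, 0.3115, 0.0136]
orientation: [-3.14, -0.005, 0.061]
contact_force: [0.2, 0.2, -0.1]
finger_gap: 0.0217
```

Emit:
carry_out(plan=[0,0,-2,0,0,0,1,0,0,-3,0,0,0.02,1,0,0,-3,0,0,0.02,1,0,0,-3,0,0,0.02,1,0,0,-3,0,0,0,1,0,1,0,0,0,0,1,0,2,0,0,0,0,1,0,3,0,0,0,0,1,0,3,0,0,0,0,1,0,3,0,0,0,0,1,0,3,0,0,0,0,1,0,3,0,0,0,0,1])

```text
time: 7.0
eef_pos: [0.4657, 0.1238, 0.1452]
orientation: [3.135, 0.011, 0.005]
contact_force: [-0.2, 0.9, -1.0]
finger_gap: 0.022
```

Emit:
carry_out(plan=[0,3,0,0,0,0,1,0,3,0,0,0,0,1,0,3,0,0,0,0,1,0,2,0,0,0,0,1,0,1,0,0,0,0,1,0,0,0,0,0,0,1])

```text
time: 7.6
eef_pos: [0.4607, -0.0067, 0.1349]
orientation: [3.134, 0.024, -0.001]
contact_force: [0.0, 0.1, -1.1]
finger_gap: 0.0217
```

Emit:
carry_out(plan=[2,1,-1,0.007,0.024,0,1,0.5,0.2,-0.5,0,0,0,1,0,0,0,0,0,0,1])

```text
time: 7.9
eef_pos: [0.4852, -0.0169, 0.1473]
orientation: [-3.141, 0.004, 0.0]
contact_force: [-0.3, 0.3, -0.8]
finger_gap: 0.0218
```

```bash
python3 w.py w2; python3 - <<'E'
import cv2; a=cv2.imread('pics/w2.png'); cv2.imwrite('pics/w2b.png',cv2.resize(a,(800,600),interpolation=cv2.INTER_CUBIC))
E
```

```text
7.9 [-1.050e-01 -2.180e-01  1.660e+00  1.000e-03  1.704e+00  1.465e+00] [ 0.4852 -0.0169  0.1473] [-3.141  0.004  0.   ]
blue [236 219  11   9  75] [241.5 223.3] -> [ 0.4606 -0.006   0.048 ]
   [[0.4642, -0.0016], [0.4642, -0.0096], [0.4574, -0.0095], [0.4574, -0.0015]]
blue [265 219  10   9  73] [269.2 223.3] -> [ 0.4605 -0.0281  0.048 ]
   [[0.4642, -0.0247], [0.4642, -0.0319], [0.4574, -0.032], [0.4574, -0.0248]]
blue [ 229  230   54   58 2727] [255.4 261.6] -> [ 0.4269 -0.0171  0.048 ]
   [[0.4548, 0.0042], [0.4548, -0.0385], [0.4032, -0.0397], [0.4032, 0.0053]]
blue [ 232  324   47   38 1733] [255.  342.3] -> [ 0.3468 -0.0168  0.048 ]
   [[0.3662, 0.0035], [0.3663, -0.0371], [0.3259, -0.038], [0.3259, 0.0043]]
red [255   0  33  29 496] [270.8  13.7] -> [ 0.6152 -0.0277  0.051 ]
   [[0.6243, -0.0167], [0.6244, -0.0388], [0.6058, -0.0391], [0.6057, -0.0167]]
orange [ 350   12  113   69 3323] [389.9  55.3] -> [ 0.584  -0.1004  0.086 ]
   [[0.6087, -0.0741], [0.6119, -0.1453], [0.5706, -0.1494], [0.5686, -0.076]]
orange [195 287   5  51 151] [197.1 313.7] -> [0.4025 0.0263 0.086 ]
   [[0.425, 0.0267], [0.425, 0.0238], [0.3816, 0.026], [0.3816, 0.0291]]
orange [311 286   6  53 162] [313.5 313.7] -> [ 0.4025 -0.0605  0.086 ]
   [[0.3808, -0.0597], [0.4259, -0.0582], [0.4258, -0.0615], [0.3807, -0.0633]]
```

View pics/w2b.png

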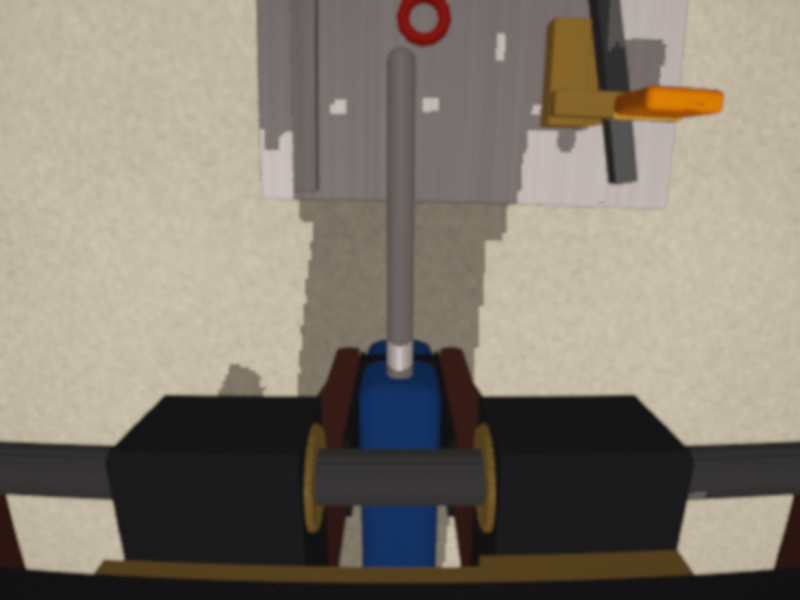

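```bash
python3 - <<'E'
from h import *
m=np.load('pics/w2.npy',allow_pickle=True).item()
s=np.array([[262,198],[665,208]])*.64
c=onz(m,s,.02); print('apron corners',c.round(4)); d=c[0]-c[1]; print('len',np.linalg.norm(d),'yaw',-np.arctan2(d[0],d[1]))
y=d/np.linalg.norm(d); x=np.array([y[1],-y[0],0]); o=c[0]-85e-3*y+150e-3*x; print('chamber origin',o.round(4))
ring=onz(m,[[271.4,11.5]],.048)[0]; print('ring',ring.round(4),'in chamber',((ring-o)@x).round(4),((ring-o)@y).round(4))
rc=onz(m,[[256,31],[256,60],[256,210]],.1367+.035); print('rod',rc.round(4))
print(onz(m,[[256,31]],.1367+.0385))
t=onz(m,np.array([[614,118],[722,110],[648,88],[722,92]])*.64,.086); print('tab',t.round(4))
E
```

```text
apron corners [[ 0.5351  0.0559  0.02  ]
 [ 0.5308 -0.1612  0.02  ]]
len 0.217136618504623 yaw -0.019714264548771843
chamber origin [ 0.6834 -0.0321  0.02  ]
ring [ 0.6174 -0.0282  0.048 ] in chamber -0.0661 0.0026
rod [[ 0.5806 -0.0173  0.1717]
 [ 0.5702 -0.0173  0.1717]
 [ 0.511  -0.0174  0.1717]]
[[ 0.57994005 -0.01731696  0.1752    ]]
tab [[ 0.5719 -0.1033  0.086 ]
 [ 0.5766 -0.1488  0.086 ]
 [ 0.5839 -0.1164  0.086 ]
 [ 0.5836 -0.148   0.086 ]]
```

```bash
python3 - <<'E'
from h import *
m=np.load('pics/w2.npy',allow_pickle=True).item()
im=cv2.imread('pics/w2.png').astype(int)
print('col256 rows 20-45',im[20:46,256].sum(1).tolist())
h=cv2.cvtColor(im.astype(np.uint8),cv2.COLOR_BGR2HSV)
k=cv2.inRange(h,(105,100,20),(128,255,255))
for u in (240,243,268,271): print(u,np.where(k[200:300,u])[0][:20]+200)
print(onz(m,[[242,219],[269,219],[242,230],[256,240]],.1367+.045).round(4), np.array(m['extrinsics'])[:3,3])
c=im[195:300,200:310].astype(np.uint8); cv2.imwrite('pics/c3.png',cv2.resize(c,None,fx=5,fy=5,interpolation=cv2.INTER_NEAREST))
# red ring ellipse
rd=cv2.inRange(h,(0,140,50),(6,255,255))|cv2.inRange(h,(172,140,50),(180,255,255))
P=np.argwhere(rd[:60])[:,::-1]; print('ring rows/cols',P.min(0),P.max(0))
E
```

```text
col256 rows 20-45 [222, 263, 302, 329, 341, 343, 344, 342, 337, 316, 293, 286, 292, 296, 302, 307, 314, 318, 322, 324, 324, 322, 321, 321, 322, 321]
240 [220 221 222 223 224 225 226 227 231 232 233 234 235 236 237 238 239 240
 241 242]
243 [219 220 221 222 223 224 225 226 227 230 231 232 233 234 235 236 237 238
 239 240]
268 [219 220 221 222 223 224 225 226 227 230 231 232 233 234 235 236 237 238
 239 240]
271 [220 221 222 223 224 225 226 227 231 232 233 234 235 236 237 238 239 240
 241 242]
[[ 0.5105 -0.0119  0.1817]
 [ 0.5105 -0.0224  0.1817]
 [ 0.5059 -0.0119  0.1817]
 [ 0.5017 -0.0174  0.1817]] [ 0.55444083 -0.01721527  0.30874934]
ring rows/cols [255   0] [287  28]
```

View pics/c3.png

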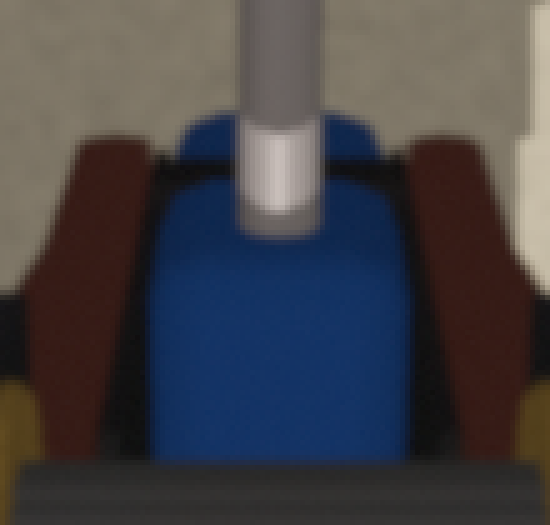

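The c3 crop shows the rod centred in the gripper, with its root on the handle's front face, so the tool origin is 38 mm behind the TCP. That puts the hook's ring-height point at TCP x+0.090. The ring is at about (0.617, -0.028). I'll approach above it and check again from near.

Emit:
carry_out(plan=[2,0.5,1.5,0,0.004,0,1,1.5,0.4,1.5,0,0,0,1,0.8,0.2,1.5,0,0,0,1,0,0,0,0,0,0,1,0,0,0,0,0,0,1])

```text
time: 8.45
eef_pos: [0.5271, -0.0236, 0.0994]
orientation: [-3.139, 0.004, 0.006]
contact_force: [-0.2, -0.9, -0.5]
finger_gap: 0.022
```

```bash
cat > ring.py <<'E'
from h import *
import sys
s=r.observe(); m=r.camera_model('wrist'); im=r.read_camera('wrist'); n=sys.argv[1]
cv2.imwrite(f'pics/{n}.png',im); np.save(f'pics/{n}.npy',m,allow_pickle=True)
print(s['time'],s['eef_pos'].round(4),s['orientation'].round(4),s['contact_force'].round(1))
h=cv2.cvtColor(im,cv2.COLOR_BGR2HSV)
rd=cv2.inRange(h,(0,120,40),(7,255,255))|cv2.inRange(h,(172,120,40),(180,255,255))
rd[200:]=0
P=np.argwhere(rd)[:,::-1]; print('px',P.min(0),P.max(0),len(P))
W=onz(m,P,.048); lo=np.percentile(W,.5,0);hi=np.percentile(W,99.5,0); print('world x',lo[0].round(4),hi[0].round(4),'y',lo[1].round(4),hi[1].round(4),'mid y',((lo+hi)/2)[1].round(4),'front-based cx',(lo[0]+.0125).round(4))
x,y,z=s['eef_pos']; print('hook at',x+.090,y-.0004,'tip z',z-.0066)
cv2.imwrite(f'pics/{n}c.png',cv2.resize(im[0:130,180:350],None,fx=4,fy=4,interpolation=cv2.INTER_CUBIC))
E
python3 ring.py w3
```

```text
8.45 [ 0.5271 -0.0236  0.0994] [-3.1393  0.004   0.0055] [-0.2 -0.9 -0.5]
px [243  23] [283  85] 694
world x 0.6065 0.6408 y -0.0395 -0.0159 mid y -0.0277 front-based cx 0.619
hook at 0.6170805575890929 -0.024041182506232057 tip z 0.09280277349462672
```

View pics/w3c.png

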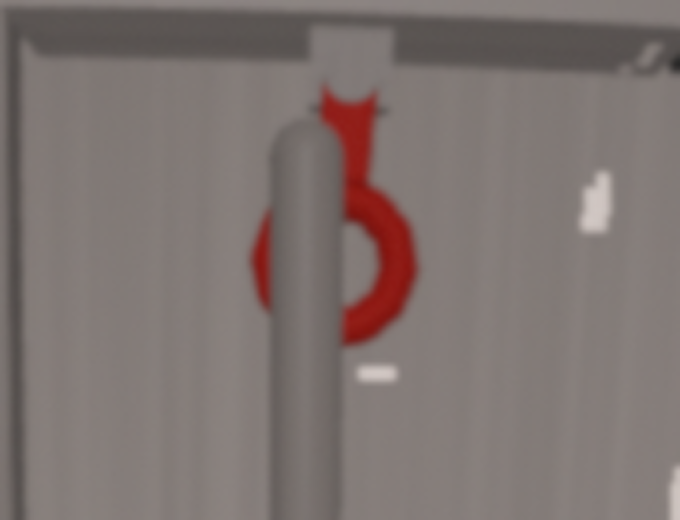

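Emit:
carry_out(plan=[0.1,0.35,1.2,-0.003,0.004,0.005,1,0,0.1,0.6,0,0,0,1,0,0,0,0,0,0,1])

```text
time: 8.8
eef_pos: [0.5277, -0.028, 0.0815]
orientation: [3.14, -0.002, 0.001]
contact_force: [-0.1, 0.1, -1.3]
finger_gap: 0.022
```

```bash
python3 ring.py w4; python3 - <<'E'
from h import *
m=np.load('pics/w3.npy',allow_pickle=True).item(); print(onz(m,[[263.4,65.2]],.048))
m=np.load('pics/w4.npy',allow_pickle=True).item()
im=cv2.imread('pics/w4.png');h=cv2.cvtColor(im,cv2.COLOR_BGR2HSV)
rd=cv2.inRange(h,(0,120,40),(7,255,255))|cv2.inRange(h,(172,120,40),(180,255,255))
for v in range(0,150,6):
    u=np.where(rd[v])[0]
    if len(u): print(v,u.min(),u.max(),len(u))
E
```

```text
8.8 [ 0.5277 -0.028   0.0815] [ 3.1404e+00 -2.4000e-03  6.0000e-04] [-0.1  0.1 -1.3]
px [233  17] [276  84] 878
world x 0.6077 0.6409 y -0.0394 -0.0162 mid y -0.0278 front-based cx 0.6202
hook at 0.617713687767516 -0.028447759765414308 tip z 0.07485161402598398
[[ 0.61779258 -0.02793333  0.048     ]]
18 251 264 4
24 251 264 14
30 251 264 6
48 239 270 14
54 235 275 22
60 233 276 21
66 233 276 20
72 234 274 21
78 238 271 16
84 246 246 1
```

Emit:
carry_out(plan=[0.12,-0.05,0.8,0.001,-0.002,0,1,0,0,0.8,0,0,0,1,0,0,0.3,0,0,0,1,0,0,0,0,0,0,1])

```text
time: 9.25
eef_pos: [0.5292, -0.0276, 0.0617]
orientation: [3.141, -0.001, 0.0]
contact_force: [0.0, 0.3, -1.3]
finger_gap: 0.0215
```

```bash
python3 ring.py w5
```

```text
9.25 [ 0.5292 -0.0276  0.0617] [ 3.1414e+00 -1.3000e-03  3.0000e-04] [ 0.   0.3 -1.3]
px [231  10] [280  85] 1266
world x 0.6074 0.641 y -0.0393 -0.016 mid y -0.0277 front-based cx 0.6199
hook at 0.6192464372769703 -0.028000728792908235 tip z 0.05508676909221525
```

Hook tip is 4 mm above the ring and agrees with the ring centre to within 1 mm. Lowering it in.

Emit:
carry_out(plan=[0,0,0.7,0,0,0,1,0,0,0.6,0,0,0,1,0,0,0.4,0,0,0,1,0,0,0.3,0,0,0,1])

```text
time: 9.7
eef_pos: [0.5299, -0.0277, 0.041]
orientation: [3.141, -0.003, 0.0]
contact_force: [-0.5, -0.0, -0.7]
finger_gap: 0.0219
```

Emit:
carry_out(plan=[-0.6,0,0,0,0,0,1,-1,-0.02,0,0,0,0,1,-1,-0.02,0,0,0,0,1,-1,-0.02,0,0,0,0,1])

```text
time: 10.1
eef_pos: [0.4958, -0.027, 0.0405]
orientation: [3.141, -0.011, 0.001]
contact_force: [5.6, -0.0, -4.5]
finger_gap: 0.0212
```

```bash
python3 ring.py w6
```

```text
10.1 [ 0.4958 -0.027   0.0405] [ 3.1413e+00 -1.1100e-02  6.0000e-04] [ 5.6 -0.  -4.5]
px [227   0] [283  71] 1900
world x 0.5786 0.607 y -0.0389 -0.0155 mid y -0.0272 front-based cx 0.5911
hook at 0.5858007933137344 -0.02739051352048039 tip z 0.03393800676119404
```

Emit:
carry_out(plan=[-0.8,-0.02,0,0,-0.006,0,1,-0.8,-0.02,0,0,-0.005,0,1,-0.6,-0.02,0,0,0,0,1])

```text
time: 10.45
eef_pos: [0.4748, -0.0264, 0.0419]
orientation: [3.141, -0.008, 0.001]
contact_force: [4.5, -0.1, -4.4]
finger_gap: 0.0221
```

Emit:
carry_out(plan=[-0.5,-0.01,0,0,0,0,1,-0.4,-0.01,0,0,0,0,1])

```text
time: 10.65
eef_pos: [0.4668, -0.0262, 0.0423]
orientation: [3.141, -0.012, 0.001]
contact_force: [3.9, 0.3, -5.1]
finger_gap: 0.0217
```

Emit:
carry_out(plan=[-0.4,-0.01,0,0,0,0,1])

```text
time: 10.75
eef_pos: [0.4654, -0.0263, 0.0427]
orientation: [3.14, -0.02, 0.001]
contact_force: [23.0, -0.3, -13.9]
finger_gap: 0.0217
```

Emit:
carry_out(plan=[-0.2,0,0,0,-0.01,0,1,0,0,0,0,0,0,1,0,0,0,0,0,0,1])

```text
time: 11.05
eef_pos: [0.4665, -0.0265, 0.0449]
orientation: [3.14, -0.02, 0.0]
contact_force: [0.5, -0.8, -2.4]
finger_gap: 0.022
```

```bash
python3 ring.py w7; python3 - <<'E'
import cv2; a=cv2.imread('pics/w7.png'); cv2.imwrite('pics/w7b.png',cv2.resize(a,(800,600),interpolation=cv2.INTER_CUBIC))
E
```

```text
11.05 [ 0.4665 -0.0265  0.0449] [ 3.1397e+00 -1.9900e-02  4.0000e-04] [ 0.5 -0.8 -2.4]
px [228   0] [282  74] 1794
world x 0.5485 0.5792 y -0.038 -0.0151 mid y -0.0266 front-based cx 0.561
hook at 0.5564648324659112 -0.026927448423263778 tip z 0.038276340310400676
```

View pics/w7b.png

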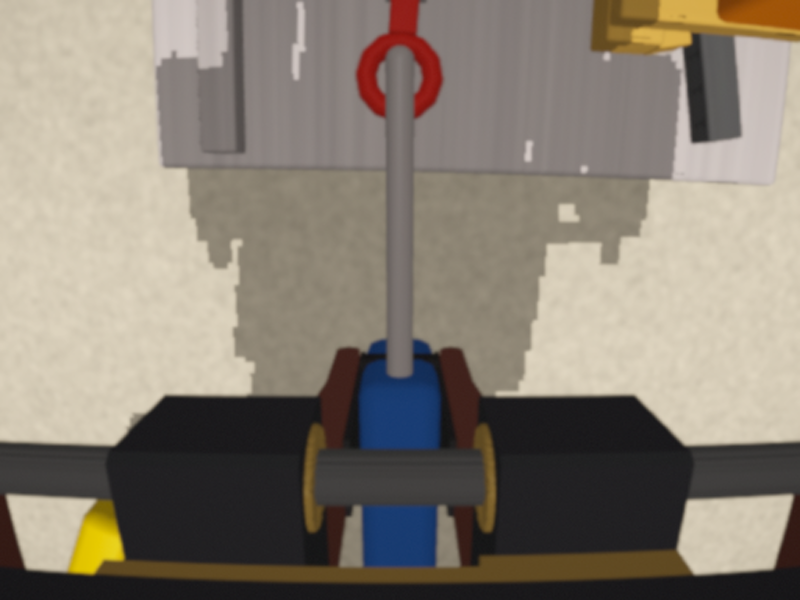

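Emit:
carry_out(plan=[0,0,0.7,0,-0.02,0,1,-0.3,0,0.2,0,0,0,1,-0.3,0,0,0,0,0,1,-0.3,0,0,0,0,0,1])

```text
time: 11.5
eef_pos: [0.4642, -0.0268, 0.0357]
orientation: [3.139, -0.015, 0.0]
contact_force: [19.3, -0.3, -10.5]
finger_gap: 0.0217
```

Emit:
carry_out(plan=[0.2,0,0,0,-0.012,0,1,0,0,-0.8,0,0,0,1,0,0,-1,0,0,0,1,0,0,-1,0,0,0,1])

```text
time: 11.9
eef_pos: [0.4659, -0.0264, 0.0605]
orientation: [3.14, -0.0, 0.001]
contact_force: [-0.3, -0.2, -0.7]
finger_gap: 0.0221
```

Emit:
carry_out(plan=[0,0,-2,0,0,0,1,0,0,-3,0,0,0,1,0,0,-3,0,0,0,1,0,-1,-2,0,0,0,1,0,-2,0,0,0,0,1,0,-3,0,0,0,0,1,0,-3,0,0,0,0,1,0,-3,0,0,0,0,1,0,-3,0,0,0,0,1,0,-3,0,0,0,0,1,0,-3,0,0,0,0,1,0,-3,0,0,0,0,1])

```text
time: 13.1
eef_pos: [0.4604, 0.2179, 0.1714]
orientation: [3.137, 0.009, -0.008]
contact_force: [1.0, -0.5, -1.5]
finger_gap: 0.0218
```

Emit:
carry_out(plan=[0.3,-3,0,0,0,0,1,0.3,-3,0,0,0,0,1,0.3,-2,0,0,0,0,1,0,0,0,0,0,0,1,0,0,2,0.004,0.01,-0.05,1,0,0,3,0,0,0,1,0,0,3,0,0,0,1,0,0,2,0,0,0,1,0,0,1,0,0,0,1,0,0,0,0,0,0,1])

```text
time: 14.1
eef_pos: [0.4656, 0.2982, 0.0618]
orientation: [3.135, 0.004, 0.049]
contact_force: [-0.6, -0.2, -0.2]
finger_gap: 0.0217
```

Emit:
carry_out(plan=[0.6,-1.3,0,0.006,0.004,0,1,0,0,1.5,0,0,0,1,0,0,1.5,0,0,0,1,0,0,0.5,0,0,0,1,0,0,0,0,0,0,1])

```text
time: 14.6
eef_pos: [0.4734, 0.3132, 0.0279]
orientation: [-3.139, -0.005, 0.048]
contact_force: [-0.3, -0.2, -0.5]
finger_gap: 0.0217
```

Emit:
carry_out(plan=[0,0,0.7,-0.002,-0.005,0,1,0,0,0.4,0,0,0,1,0,0,0.3,0,0,0,1,0,0,0.1,0,0,0,1])

```text
time: 15.0
eef_pos: [0.4739, 0.3135, 0.014]
orientation: [-3.141, -0.001, 0.048]
contact_force: [-4.7, -3.1, 8.8]
finger_gap: 0.022
```

Emit:
carry_out(plan=[0,0,0,0,0,0,3,0,0,0,0,0,0,5,0,0,0,0,0,0,6,0,0,0,0,0,0,6,0,0,0,0,0,0,6,0,0,0,0,0,0,6,0,0,-1,0,0,0,6,0,0,-2,0,0,0,6,0,0,-3,0,0,0,6,0,0,-3,0,0,0,6,0,0,-3,0,0,0,6,0,0,0,0,0,0,6])

```text
time: 16.2
eef_pos: [0.4736, 0.3131, 0.1415]
orientation: [-3.14, -0.002, 0.048]
contact_force: [0.5, -0.1, 0.5]
finger_gap: 0.06
```

```bash
python3 w.py w8
```

```text
16.2 [5.240e-01 1.000e-03 1.467e+00 0.000e+00 1.671e+00 2.047e+00] [0.4736 0.3131 0.1415] [-3.14e+00 -2.00e-03  4.80e-02]
blue [ 243  172   26  116 2821] [255.4 230.2] -> [0.4459 0.3116 0.048 ]
   [[0.4919, 0.3232], [0.4928, 0.3044], [0.3964, 0.2988], [0.3954, 0.3194]]
green [  185     0   149   288 34032] [253.8 129.5] -> [0.5208 0.3167 0.003 ]
   [[0.3665, 0.3777], [0.624, 0.3759], [0.6287, 0.2576], [0.3719, 0.2348]]
orange [104 298   4  30  77] [105.4 311.9] -> [0.3902 0.4194 0.086 ]
   [[0.4019, 0.4195], [0.4021, 0.4172], [0.377, 0.4194], [0.3768, 0.4217]]
orange [404 299   4  30  75] [405.5 311.8] -> [0.4011 0.1989 0.086 ]
   [[0.4118, 0.202], [0.4118, 0.1997], [0.3871, 0.195], [0.3871, 0.1974]]
```

Emit:
carry_out(plan=[0,2,-1,0,0,0.02,0,0,3,-1,0,0,0.02,0,0,4,0,0,0,0,0,0,4,0,0,0,0,0,0,4,0,0,0,0,0,0,4,0,0,0,0,0,0,4,0,0,0,0,0,0,4,0,0,0,0,0,0,4,0,0,0,0,0,0,4,0,0,0,0,0,0,4,0,0,0,0,0,0,3,0,0,0,0,0])

```text
time: 17.45
eef_pos: [0.4708, -0.14, 0.1428]
orientation: [3.141, 0.023, 0.015]
contact_force: [0.9, 0.5, -0.4]
finger_gap: 0.0007
```

Emit:
carry_out(plan=[0.5,2,0,0,0,0,0,0,0,0,0,0,0,0,0,0,0,0,0,0,0])

```text
time: 17.75
eef_pos: [0.4736, -0.1638, 0.1379]
orientation: [-3.14, 0.03, 0.009]
contact_force: [-0.4, 0.9, -0.4]
finger_gap: 0.0004
```

Emit:
carry_out(plan=[0,-2,-1,0,0.03,0.008,0,0,-1.5,-0.5,0,0,0,0,0,0,0,0,0,0,0])

```text
time: 18.05
eef_pos: [0.4726, -0.125, 0.1509]
orientation: [-3.138, 0.004, 0.002]
contact_force: [0.3, 0.2, 0.8]
finger_gap: 0.0004
```

```bash
python3 w.py w9; python3 - <<'E'
import cv2; a=cv2.imread('pics/w9.png'); cv2.imwrite('pics/w9b.png',cv2.resize(a,(800,600),interpolation=cv2.INTER_CUBIC))
E
```

```text
18.05 [-0.33  -0.208  1.645  0.002  1.71   1.239] [ 0.4726 -0.125   0.1509] [-3.138e+00  4.000e-03  2.000e-03]
red [109  47  31  49 644] [124.2  73.8] -> [ 0.5631 -0.0282  0.051 ]
   [[0.5765, -0.0112], [0.5825, -0.0329], [0.5511, -0.0419], [0.5446, -0.02]]
red [491 252  21  32 582] [501.3 268.4] -> [ 0.405  -0.3413  0.051 ]
   [[0.421, -0.3278], [0.4206, -0.3472], [0.3901, -0.3545], [0.3909, -0.3343]]
red [495 317  14  21 198] [501.2 325.2] -> [ 0.3456 -0.3555  0.051 ]
   [[0.3551, -0.3467], [0.3543, -0.3604], [0.3316, -0.3663], [0.3326, -0.3522]]
orange [144   0  30   7 210] [158.5   3. ] -> [ 0.6021 -0.0654  0.086 ]
   [[0.6041, -0.0564], [0.6036, -0.0744], [0.6001, -0.0743], [0.6006, -0.0562]]
orange [ 207    0   89   64 2837] [238.6  36.3] -> [ 0.5819 -0.1144  0.086 ]
   [[0.5668, -0.0939], [0.6039, -0.0965], [0.6015, -0.1499], [0.5643, -0.1489]]
```

View pics/w9b.png

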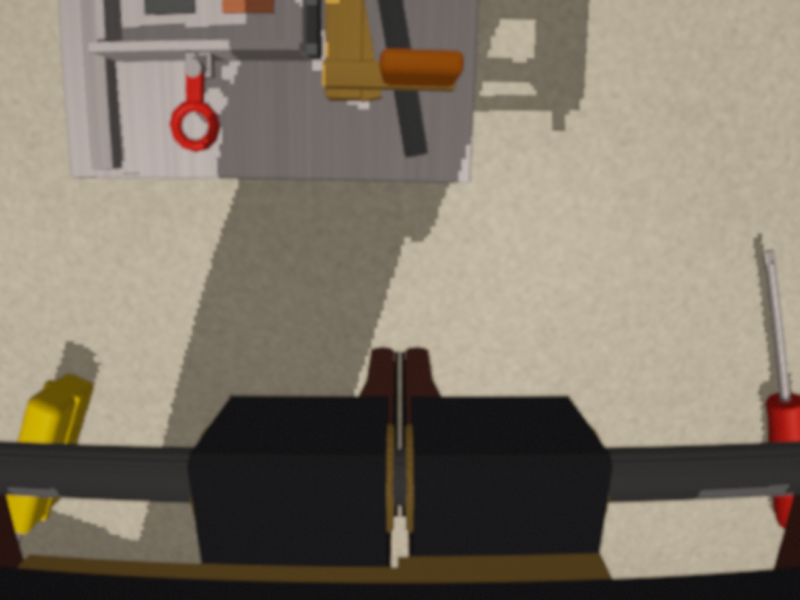

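```bash
python3 - <<'E'
from h import *
m=np.load('pics/w9.npy',allow_pickle=True).item()
P=np.array([[381,70],[463,70],[421,52],[421,84]])*.64
for z in (.086,.067,.044): print(z,onz(m,P,z)[:,:2].round(4).tolist())
a=cv2.imread('pics/w9.png'); print(a[28:66,269].tolist())
E
```

```text
0.086 [[0.5768, -0.1176], [0.577, -0.1501], [0.5837, -0.1334], [0.5715, -0.1335]]
0.067 [[0.5798, -0.1169], [0.58, -0.1521], [0.5872, -0.134], [0.574, -0.1341]]
0.044 [[0.5833, -0.1161], [0.5836, -0.1546], [0.5915, -0.1348], [0.5771, -0.1349]]
[[100, 103, 110], [101, 103, 111], [94, 99, 112], [75, 88, 117], [45, 75, 126], [18, 70, 133], [11, 71, 137], [11, 73, 139], [13, 74, 141], [12, 73, 140], [11, 73, 139], [13, 73, 139], [13, 72, 138], [9, 70, 137], [8, 69, 134], [8, 67, 131], [6, 63, 126], [7, 60, 120], [6, 57, 113], [7, 52, 104], [9, 49, 98], [7, 46, 94], [6, 47, 94], [5, 46, 94], [6, 46, 93], [9, 48, 95], [14, 58, 99], [25, 70, 104], [31, 71, 98], [53, 75, 95], [79, 89, 101], [95, 99, 107], [97, 100, 107], [97, 99, 106], [96, 99, 105], [95, 97, 104], [94, 96, 103], [90, 93, 99]]
```

Emit:
carry_out(plan=[2,0.3,2,0,0.004,0,0,2,0.3,2,0,0,0,0,1,0.2,2,0,0,0,0,0,0,1.5,0,0,0,0,0,0,0.5,0,0,0,0,0,0,0,0,0,0,0])

```text
time: 18.7
eef_pos: [0.5241, -0.1324, 0.0675]
orientation: [-3.141, 0.001, 0.008]
contact_force: [0.4, -0.0, -0.2]
finger_gap: 0.0003
```

Emit:
carry_out(plan=[1,0,1,0,0,0.008,0,1,0,0.2,0,0,0,0,1,0.1,0,0,0,0,0,0.5,0,0,0,0,0,0,0.5,0,0,0,0,0,0])

```text
time: 19.2
eef_pos: [0.5662, -0.1339, 0.0599]
orientation: [3.141, -0.003, 0.0]
contact_force: [-2.3, 1.5, -0.2]
finger_gap: 0.0003
```

Emit:
carry_out(plan=[0.4,-0.07,0,0,0,0,0,0.4,-0.07,0,0,0,0,0,0.3,-0.05,0,0,0,0,0])

```text
time: 19.5
eef_pos: [0.5776, -0.1319, 0.06]
orientation: [3.141, -0.001, 0.0]
contact_force: [-1.7, 0.9, 0.1]
finger_gap: 0.0004
```

Emit:
carry_out(plan=[0.3,-0.05,0,0,0,0,0,0.2,-0.04,0,0,0,0,0])

```text
time: 19.7
eef_pos: [0.5821, -0.1312, 0.06]
orientation: [3.14, 0.001, 0.0]
contact_force: [-8.6, -1.3, 3.4]
finger_gap: 0.0005
```

Emit:
carry_out(plan=[0.25,-0.04,0,0,0,0,0])

```text
time: 19.8
eef_pos: [0.5831, -0.1312, 0.06]
orientation: [3.14, 0.006, -0.0]
contact_force: [-11.4, -0.8, 3.9]
finger_gap: 0.0009
```

Emit:
carry_out(plan=[0.25,-0.04,0,0,0,0,0])

```text
time: 19.9
eef_pos: [0.5836, -0.1311, 0.0601]
orientation: [3.139, 0.011, -0.001]
contact_force: [-11.7, -0.6, 4.7]
finger_gap: 0.0005
```

Emit:
carry_out(plan=[0.4,-0.06,0,0,-0.005,0,0])

```text
time: 20.0
eef_pos: [0.5848, -0.131, 0.0601]
orientation: [3.139, 0.022, -0.002]
contact_force: [-15.0, -0.8, 7.0]
finger_gap: 0.0005
```

Emit:
carry_out(plan=[0.45,-0.07,0,0,0,0,0,0.45,-0.07,0,0,0,0,0])

```text
time: 20.2
eef_pos: [0.5868, -0.1308, 0.0602]
orientation: [3.138, 0.04, -0.005]
contact_force: [-19.9, -1.5, 9.2]
finger_gap: 0.0003
```

Emit:
carry_out(plan=[0.45,-0.07,0,0,-0.02,0,0,0.4,-0.06,0,0,0,0,0])

```text
time: 20.4
eef_pos: [0.5867, -0.1307, 0.0607]
orientation: [3.137, 0.082, -0.007]
contact_force: [-19.0, -0.0, 8.4]
finger_gap: 0.0007
```

Emit:
carry_out(plan=[-0.3,0.05,0,0,0,0,0,-1,0,0,0,0,0,0,-2,0,0,0,0,0,0,-2,0,-1,0,0,0,0,-1,0,-3,0,0,0,0,-1,0,-3,0,0,0,0,-1,0,-3,0,0,0,0,0,0,-1,0,0,0,0,0,0,0,0,0,0,0])

```text
time: 21.3
eef_pos: [0.5096, -0.1297, 0.1813]
orientation: [3.136, 0.075, -0.007]
contact_force: [-0.5, -0.1, 0.1]
finger_gap: 0.0003
```

```bash
python3 w.py w10; python3 - <<'E'
from h import *
t=r.read_camera('top'); s=r.read_camera('side'); w=cv2.imread('pics/w10.png')
A=cv2.resize(t[90:270,90:400],(620,360),interpolation=cv2.INTER_CUBIC)
B=cv2.resize(s[150:240,200:360],(320,180),interpolation=cv2.INTER_CUBIC)
C=cv2.resize(w[:200],(300,117))
O=np.zeros((560,640,3),np.uint8); O[:360,:620]=A; O[370:550,:320]=B; O[370:487,330:630]=C
cv2.imwrite('pics/fin.png',O)
E
```

```text
21.3 [-0.296 -0.045  1.444 -0.028  1.813  1.276] [ 0.5096 -0.1297  0.1813] [ 3.136  0.075 -0.007]
red [117  87  28  43 484] [130.4 110. ] -> [ 0.5652 -0.0284  0.051 ]
   [[0.5774, -0.0119], [0.5841, -0.0331], [0.554, -0.0418], [0.5467, -0.0201]]
red [461 256  23  29 556] [471.8 271.3] -> [ 0.4078 -0.3465  0.051 ]
   [[0.4256, -0.331], [0.4248, -0.3547], [0.3921, -0.3627], [0.3933, -0.3381]]
red [466 318  21  14 226] [476.7 323.9] -> [ 0.3411 -0.3685  0.051 ]
   [[0.35, -0.3538], [0.3483, -0.3776], [0.3303, -0.3825], [0.3323, -0.3581]]
orange [ 198   11   80   64 2425] [224.4  50.1] -> [ 0.6077 -0.1099  0.086 ]
   [[0.633, -0.093], [0.6325, -0.1457], [0.5916, -0.1461], [0.5921, -0.0911]]
orange [143  15  30  31 835] [157.9  29.8] -> [ 0.6218 -0.0651  0.086 ]
   [[0.6312, -0.0555], [0.6316, -0.0746], [0.6123, -0.0746], [0.6118, -0.0551]]
```

View pics/fin.png

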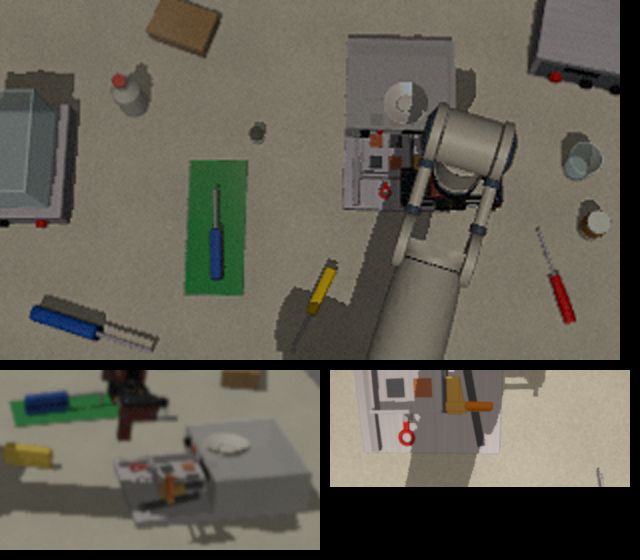

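Final views show the tray out (ring at x 0.565 in the world frame) and the tab moved about 20 mm, with the wedge's brass body against the tray strip. The hook tool stands on the pad and the arm is clear. Handing in.

```bash
python3 -c "
from cell import r
print(r.close_job())"
```

```text
the job is handed in; nothing more can be done
None
```

I carried out the whole task and handed it in at about 21 s of the 61 s allowed. No verdict was reported.

- **Tray:** I picked up the smaller blue hook tool from the green pad and dropped its hook into the red ring. I pulled the tray about 59 mm to its stop. The pull force jumped from about 5 N to 23 N there, and a second short pull gave 19 N. A close wrist view showed the hook still in the ring at that point.
- **Hook tool:** It was set back on the pad and released. Both the wrist view and the last top view showed it standing upright and alone.
- **Wedge:** I pushed the orange tab with the shut fingers along its ramp. Resistance rose from 2 N to about 20 N (22 N in total, under the 30 N limit), while jamming needs 10 to 15 N. The tab moved about 20 mm and then stopped.

In the last check the ring was still at the tray's out position, the wedge was against the tray's strip and the arm was clear of everything. The dish, vial, jar, beaker and screwdriver looked unmoved.

**Not confirmed:** I could not measure directly how hard the wedge presses on the tray after release; I infer it from the push force and the pictures. During the final push the wrist also tilted by up to 0.08 rad, so the last few millimetres commanded went into tilt, not wedge travel.

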